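Stand the reagent bottles in their spill dishes

TASK

Stand each of the four amber glass bottles upright and flat in the steel spill dish meant for it: the square bottle in the square dish, and the small, middle and large round bottles in the small, middle and large round dishes; the small one is standing in the large one's dish now. They are glass, so never tip a bottle over and set each down gently rather than dropping it. Leave the beaker and the white plastic jar standing where they are.

Things in the scene. Friction and masses are not known exactly. Their poses are not given: they have to be found in the camera images.
- bottle_small: The smallest of the three round glass bottles: amber body 44 mm in diameter with a paper band, 92 mm tall in all, blue screw cap 32 mm in diameter, 24 mm high; about 110 g. Origin: centre of underside, z up. Take it by the cap from above; the shoulder begins 32 mm below the top. At the start it stands in the largest round dish, its origin 4 mm above the bench.
- bottle_medium: The middle one of the three round glass bottles: amber body 58 mm in diameter with a paper band, 112 mm tall in all, blue screw cap 40 mm in diameter, 24 mm high; about 220 g. Origin: centre of underside, z up. Take it by the cap from above; the shoulder begins 32 mm below the top. 
- bottle_large: The largest of the three round glass bottles: amber body 74 mm in diameter with a paper band, 130 mm tall in all, blue screw cap 50 mm in diameter, 24 mm high; about 380 g. Origin: centre of underside, z up. Take it by the cap from above; the shoulder begins 32 mm below the top. 
- bottle_square: The glass bottle of square section: amber body 62 x 62 mm, sides along its x and y, 108 mm tall in all, blue screw cap 44 mm in diameter, 24 mm high; about 260 g. Origin: centre of underside, z up. Take it by the cap from above; the shoulder begins 32 mm below the top. It fits its dish with sides roughly parallel (any of four ways).
- dish_small: The smallest of the three round shallow steel dishes: inside diameter 62 mm, outside 70 mm. Fixed to the bench. Rim 14 mm high, floor 4 mm above the bench. Origin: centre of underside, z up. 
- dish_medium: The middle one of the three round shallow steel dishes: inside diameter 78 mm, outside 86 mm. Fixed to the bench. Rim 14 mm high, floor 4 mm above the bench. Origin: centre of underside, z up. 
- dish_large: The largest of the three round shallow steel dishes: inside diameter 94 mm, outside 102 mm. Fixed to the bench. Rim 14 mm high, floor 4 mm above the bench. Origin: centre of underside, z up. The smallest bottle stands in it at the start.
- dish_square: The square shallow steel dish: 82 x 82 mm inside, 90 x 90 mm outside, sides along its x and y. Fixed to the bench. Rim 14 mm high, floor 4 mm above the bench. Origin: centre of underside, z up. 
- beaker: Empty clear glass beaker without a cap, 68 mm in diameter at the rim, 90 mm tall, standing among the bottles; not to be moved. Origin at the centre of its underside.
- jar: White plastic jar with a white lid, 74 mm in diameter, 84 mm tall, standing among the bottles; not to be moved. Origin at the centre of its underside. Nothing unlisted stands among the bottles and dishes; equipment (not listed) stands beyond x = 0.73 m and more than 0.5 m to either side, and a pen and a scoop lie nearer the robot.
Things that resemble listed ones, but are neither listed nor needed, are in the scene too. What is shaped like the bottle_small but yellow is not meant.

How it is judged (in metres and radians):
At the end, for the whole second after the job is handed in: Each bottle stands in its own dish: centre within 14 mm of the dish's centre, underside on the dish's floor (1 to 7 mm above the dish's underside), tilted less than 0.06 rad, at rest (under 0.02 m/s); beaker and jar upright (tilt under 0.15 rad) and within 30 mm of where they started (horizontal distance between bottle_small and dish_small below 0.014 m and z of bottle_small in the frame of dish_small between 0.001 and 0.007 m and angle between each of bottle_small, bottle_medium, bottle_large, bottle_square's own z axis and vertical below 0.06 rad and linear speed of each of bottle_small, bottle_medium, bottle_large, bottle_square below 0.02 m/s and horizontal distance between bottle_medium and dish_medium below 0.014 m and z of bottle_medium in the frame of dish_medium between 0.001 and 0.007 m and horizontal distance between bottle_large and dish_large below 0.014 m and z of bottle_large in the frame of dish_large between 0.001 and 0.007 m and horizontal distance between bottle_square and dish_square below 0.014 m and z of bottle_square in the frame of dish_square between 0.001 and 0.007 m and distance of each of beaker, jar from where it was at the start of the episode below 0.03 m and angle between each of beaker, jar's own z axis and vertical below 0.15 rad); the robot touches nothing.
It fails at once if a bottle is tipped over (tilted by more than 0.6 rad) (angle between any of bottle_small, bottle_medium, bottle_large, bottle_square's own z axis and vertical above 0.6 rad).
It fails at once if a bottle is dropped into its dish (faster than 0.5 m/s over the last 20 mm of its way down) ((horizontal distance between bottle_small and dish_small below 0.03 m and z of bottle_small in the frame of dish_small below 0.024 m and linear speed of bottle_small above 0.5 m/s) or (horizontal distance between bottle_medium and dish_medium below 0.03 m and z of bottle_medium in the frame of dish_medium below 0.024 m and linear speed of bottle_medium above 0.5 m/s) or (horizontal distance between bottle_large and dish_large below 0.03 m and z of bottle_large in the frame of dish_large below 0.024 m and linear speed of bottle_large above 0.5 m/s) or (horizontal distance between bottle_square and dish_square below 0.03 m and z of bottle_square in the frame of dish_square below 0.024 m and linear speed of bottle_square above 0.5 m/s)).
It fails at once if the beaker or the jar is moved by more than 30 mm or knocked over (distance of any of beaker, jar from where it was at the start of the episode above 0.03 m or angle between any of beaker, jar's own z axis and vertical above 0.5 rad).
It also fails if it takes over 102 s, if anything falls off the work surface, if the arm or the gripper's body presses on something with over 40 N, if the wrist force passes 120 N, or if a joint passes its speed limit or range.

ROBOT

A 6-joint arm with a two-finger parallel gripper is mounted at the origin on the work surface. World frame = base frame: x ahead of the robot, y to its left, z up, the work surface at z = 0. Lengths are in m, angles in degrees, forces in N, time in s.
With the tool pointing down it reaches from about 0.3 to 0.75 m from the base axis. Payload 8.5 kg.
Tool frame: the origin (TCP) lies midway between the tips of the shut fingers; the grasp point (between the pads) lies 19 mm behind it; z points along the fingers, y is the line along which they close (so a half turn about z gives the same grasp; the last joint's range is limited). The gripper opens to 85 mm and grips with 20 to 120 N. Pads are 22 mm wide; open, the fingers measure 114 mm over their backs; the gripper's body (76 mm by 85 mm) begins 54 mm behind the grasp point. The pads swing forward as they close: fully open they stand 13 mm farther back than shut.
Start: joints at [60.143, 21.807, 74.336, -0, 83.858, -12.336], TCP at [0.166, 0.524, 0.231] pointing down, gripper open.
Joint ranges: [-178.18, 178.18], [-50.72, 133.34], [12.68, 142.11], [-81.47, 261.47], [9.98, 163.14], [-165.26, 165.26]. Speed limits (degrees/s): [136.94, 136.94, 180, 180, 180, 180].

INTERFACE

Orientations are given as a 3x3 rotation matrix whose columns are the frame's x, y, z axes.
In Python, from rig import env, viewer, recognise, pinpoint gives the robot as it stands.
- The arm moves only by the tool move_arm, never from a script. Its argument "plan" is text: rows parted by semicolons, each of 7 numbers parted by spaces: the shift along the tool's x, y, z in m, then the turn, a rotation vector about the tool's x, y, z in rad, then the finger opening in m, from 0 to 0.0854. A call has 1 to 12 rows; each row shifts and turns the commanded pose from where the row before left it, along the tool's axes as they then stand; what a row does not reach is not made up. A row lasts 1/8 s, in which the tool goes at most 62.5 mm and 10.7 degrees, less where a joint would pass 70% of its speed; a pose out of reach is approached as far as the arm can. A call is refused whole if a number of a shift passes 0.0625 or a number of a turn 0.188, either way. A call with a gripper value outside its range is refused whole. The fingers move at their own pace and stop on an object; "grip_force" is the grip in N (left out, the last holds). Time passes only in rows, so rows that do not move let the fingers close. It gives the time, the measured TCP pose, the force, the opening and the grip force at its end, in the units of the state.
- env.observe(): the state, without advancing time (a new reading comes with each control period).
- viewer.get_image(name): name is "scene" or "top" or "wrist"; returns (picture, depth): 400x640x3 uint8, red, green, blue; 400x640 float32, m along the optical axis (not along the pixel's ray), 0 where there is no reading.
- viewer.calibration(name): a dict with "fx", "fy", "cx", "cy" (pixels), "k1" (the pictures are not rectified: a ray, as slopes to the right and down, at radius r is drawn at 1 + k1 r^2 times it, then the intrinsics apply), "R" (3x3) and "t" (3): a world point X has camera coordinates R X + t. Camera axes: x right, y down, z forward; pixel columns grow to the right and rows downward; lengths in m; the calibration is good to about 2 mm. A picture is of the moment at which its call begins: read the wrist's pose just before it. calibration takes no time and is no camera call; for the wrist camera it gives the pose at the moment of the call.
- env.close_job(): hands the job in; it is judged then, once.
Trained networks look in the newest picture that a camera, given by its name, has taken for a name from the list of things; names that differ only in an ending like _2 or _b are one class to them, and where a whole thing is asked for, a point or a joint stands for the part that bears it (a point fixed in the world has none). Each returns a list of dicts, best first, with "conf" (0 to 1); they miss things now and then, are a little off and sometimes report something else, mostly with a low value. They report only what shows in the picture. A call takes as long as a camera call. They do not tell look-alikes from the thing itself.
- recognise(camera, name): "extent" ([centre column, centre row, width, height] in pixels, round what is visible of it).
- pinpoint(camera, name): "pixel" ([column, row] in pixels: a listed point, or the origin of a listed thing).
The state is a dict: "time_s": time; "q": joint angles; "qvel": joint speeds; "joint_efforts": joint torques, N m; "position": TCP position; "tool_rot": TCP orientation; "ft_force": force on the tool from outside, world axes, zero at the start; "wrist_torque": the same for the moment, N m; "grip_width": finger opening in m; "gripper_force": force on a finger pad.
Only numpy, scipy, OpenCV 4.12 (cv2) and the standard library are available. Lean on these libraries where they do the work, as an engineer would, in place of code of your own. Each camera call takes 0.05 s, during which the arm holds its last target. There are 200 camera calls.

## Working session

There is one attempt and no reset: what is moved stays moved. The work goes in short steps, Python scripts to look and compute and a tool call to move; the robot and the scene stay as the last step left them, time stands still between calls to the robot, and variables do not carry over. Pictures are saved under pics/ and viewed, at most 14 in all, crops included, and the job is handed in when it is done.

Besides the shell and the picture viewer there is one more tool, called in YAML: its name, and indented under it one key for each argument. move_arm: Moves the arm, as the interface text tells. Its arguments: {"type":"object","properties":{"plan":{"type":"string"},"grip_force":{"type":"number"}},"required":["plan"]}

```bash
ls; mkdir -p pics; cat > h.py <<'E'
import numpy as np, cv2
from rig import env, viewer, recognise, pinpoint
def ray(c,u,v):
    K=np.array([[c["fx"],0,c["cx"]],[0,c["fy"],c["cy"]],[0,0,1.]])
    p=cv2.undistortPoints(np.array([[[u,v]]],float),K,np.array([c["k1"],0,0,0.]))[0,0]
    R=np.array(c["R"]);t=np.array(c["t"])
    return -R.T@t, R.T@np.array([p[0],p[1],1.])
def atz(c,u,v,z):
    o,d=ray(c,u,v); return o+d*(z-o[2])/d[2]
def cloud(c,D):
    h,w=D.shape; K=np.array([[c["fx"],0,c["cx"]],[0,c["fy"],c["cy"]],[0,0,1.]])
    g=np.stack(np.meshgrid(np.arange(w),np.arange(h)),-1).reshape(-1,1,2).astype(float)
    p=cv2.undistortPoints(g,K,np.array([c["k1"],0,0,0.])).reshape(-1,2)
    X=np.c_[p,np.ones(len(p))]*D.reshape(-1,1)
    return ((X-np.array(c["t"]))@np.array(c["R"])).reshape(h,w,3)
def save(n,im): cv2.imwrite("pics/"+n,im[...,::-1])
E
python3 - <<'E'
from h import *
for n in ("top","scene"):
    im,D=viewer.get_image(n); save(n+"0.png",im); np.savez(n+"0.npz",im=im,D=D)
    c=viewer.calibration(n); print(n,c)
    if n=="top":
        P=cloud(c,D)
        for k in "bottle_small bottle_medium bottle_large bottle_square dish_small dish_medium dish_large dish_square beaker jar".split():
            for r in recognise(n,k)[:3]:
                e=r["extent"]; u,v=int(e[0]),int(e[1]); print(k,round(r["conf"],2),np.round(e,1),P[min(v,399),min(u,639)].round(3), atz(c,e[0],e[1],.01).round(3))
print(env.observe())
E
```

```text
pics
top {'fx': 481.22614724619007, 'fy': 481.22614724619007, 'cx': 315.6200162344634, 'cy': 201.87355188497767, 'k1': -0.02048459441768748, 'R': array([[ 0.00821377, -0.99996405, -0.00210609],
       [-0.98987162, -0.00783232, -0.1417492 ],
       [ 0.1417276 ,  0.00324906, -0.98990036]]), 't': array([0.00280946, 0.54424888, 1.10854257])}
bottle_small 0.82 [174.8 250.2  29.5  14.8] [0.425 0.323 0.096] [0.428 0.347 0.01 ]
bottle_small 0.56 [173.8 196.3  20.   16.8] [0.548 0.334 0.086] [0.559 0.355 0.01 ]
bottle_medium 0.92 [430.7 177.2  29.2  25.5] [ 0.593 -0.251  0.108] [ 0.612 -0.276  0.01 ]
bottle_large 0.55 [396.  248.9  41.3  32.4] [ 0.432 -0.168  0.13 ] [ 0.435 -0.188  0.01 ]
bottle_square 0.63 [361.2 169.7  35.8  34.7] [ 0.61  -0.095  0.109] [ 0.629 -0.105  0.01 ]
dish_small 0.84 [222.4 166.3  27.5  26.8] [0.637 0.24  0.008] [0.635 0.239 0.01 ]
dish_small 0.36 [175.9 251.7  28.6  19.4] [0.423 0.322 0.091] [0.424 0.344 0.01 ]
dish_medium 0.9 [255.9 242.1  34.   36.4] [0.449 0.153 0.007] [0.449 0.151 0.01 ]
dish_large 0.74 [183.8 246.4  39.9  40.9] [0.436 0.315 0.052] [0.437 0.3
[... 775 characters left out ...]
 8.38594123e+01, -1.23350266e+01]), 'qvel': array([ 0.00852112,  0.06373973,  0.02578227, -0.05944977,  0.00446711,
       -0.05926071]), 'joint_efforts': array([-7.46652404e-04, -4.48154676e+01, -2.31402594e+01, -1.97029267e-04,
        6.12042368e-04,  1.39781754e-06]), 'position': array([0.16557111, 0.52446497, 0.2313142 ]), 'tool_rot': array([[-9.53599879e-01,  3.01076850e-01, -3.92686184e-05],
       [ 3.01076851e-01,  9.53599879e-01, -2.95122270e-05],
       [ 2.85611014e-05, -3.99657281e-05, -9.99999999e-01]]), 'ft_force': array([0.25484506, 0.04640642, 0.20082104]), 'wrist_torque': array([-0.02166142,  0.02710455,  0.00382027]), 'gripper_force': 0.0, 'grip_width': 0.0857665163482727}
```

View pics/top0.png

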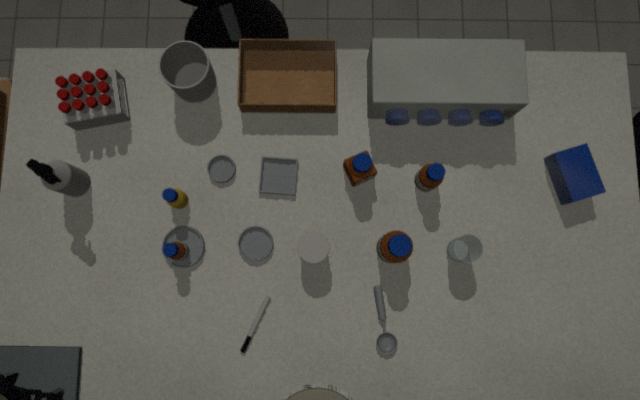

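View pics/scene0.png

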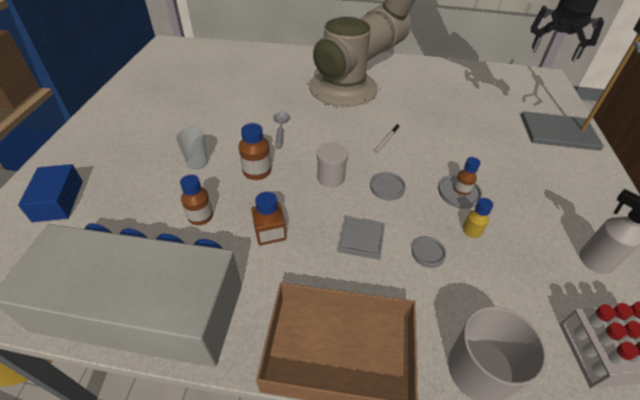

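The top view shows the blue caps of the bottles: small amber (170,250), medium (432,175), large (400,245) and square (361,162). The empty dishes are at (222,168), (256,244) and (278,177). Two things could be bottle_small: the amber one at (175,250), standing in the large dish, and the yellow one at (175,197). The amber one fits the description, and I'll confirm it in a crop.

```bash
cat > meas.py <<'E'
from h import *
def caps(n,im,D,boxes,c=None):
    c=c or viewer.calibration(n); P=cloud(c,D)
    hsv=cv2.cvtColor(im,cv2.COLOR_RGB2HSV)
    blue=(hsv[...,0]>95)&(hsv[...,0]<130)&(hsv[...,1]>130)
    for k,(u,v,r,h) in boxes.items():
        m=np.zeros_like(blue); m[v-r:v+r,u-r:u+r]=1
        m&=blue; Q=P[m&(D>0)]
        zt=np.percentile(Q[:,2],80); T=Q[abs(Q[:,2]-h)<.008]
        cs,_=cv2.findContours(m.astype(np.uint8),0,1); 
        cc=max(cs,key=cv2.contourArea); (x,y),_=cv2.minEnclosingCircle(cc)
        mid=(T[:,:2].min(0)+T[:,:2].max(0))/2
        print(k,"n",m.sum(),"ztop",zt.round(4),"mean",T[:,:2].mean(0).round(4),"mid",mid.round(4),"size",np.ptp(T[:,:2],axis=0).round(3))
E
python3 - <<'E'
from meas import *
z=np.load("top0.npz"); im,D=z["im"],z["D"]; c=viewer.calibration("top"); P=cloud(c,D)
caps("top",im,D,dict(small=(171,250,14,.096),med=(432,174,18,.112),large=(400,245,20,.13),square=(361,162,18,.108)))
# dishes: rim points (z about .014)
for k,(u,v,r,ro) in dict(ds=(222,169,20,35),dm=(256,244,24,43),dl=(184,247,28,51),dq=(278,177,28,45)).items():
    g=im[v-r:v+r,u-r:u+r]; Q=P[v-r:v+r,u-r:u+r].reshape(-1,3)
    T=Q[(Q[:,2]>.0095)&(Q[:,2]<.02)]
    mid=(T[:,:2].min(0)+T[:,:2].max(0))/2
    print(k,len(T),T[:,:2].mean(0).round(4),mid.round(4),np.ptp(T[:,:2],axis=0).round(3), "bench z",np.median(Q[:3*r,2]).round(4))
    if k=="dq":
        print(cv2.minAreaRect(T[:,:2].astype(np.float32)*1000))
Q=P[145:195,335:390]; m=(Q[...,2]>.05)&(Q[...,2]<.08)
print("sq",m.sum(),cv2.minAreaRect(Q[m][:,:2].astype(np.float32)*1000))
for k,(u,v,r) in dict(beaker=(465,249,22),jar=(314,248,20)).items():
    Q=P[v-r:v+r,u-r:u+r].reshape(-1,3); T=Q[Q[:,2]>.03]; print(k,len(T),T[:,:2].min(0),T[:,:2].max(0))
a=cv2.resize(im[140:280,140:300],None,fx=4,fy=4,interpolation=cv2.INTER_CUBIC)
save("crop1.png",cv2.convertScaleAbs(a,alpha=1.5))
a=cv2.resize(im[140:280,330:490],None,fx=4,fy=4,interpolation=cv2.INTER_CUBIC)
save("crop2.png",cv2.convertScaleAbs(a,alpha=1.5))
E
```

```text
small n 163 ztop 0.0972 mean [0.4266 0.3338] mid [0.4259 0.3344] size [0.029 0.029]
med n 244 ztop 0.1129 mean [ 0.606 -0.263] mid [ 0.6063 -0.2637] size [0.037 0.038]
large n 411 ztop 0.1308 mean [ 0.438  -0.1756] mid [ 0.4374 -0.1762] size [0.046 0.049]
square n 284 ztop 0.1086 mean [ 0.627  -0.0973] mid [ 0.6278 -0.0977] size [0.04  0.041]
ds 145 [0.6322 0.2423] [0.6315 0.2429] [0.069 0.068] bench z -0.0011
dm 184 [0.4462 0.153 ] [0.4481 0.1526] [0.085 0.083] bench z -0.0003
dl 229 [0.4394 0.3263] [0.4382 0.3281] [0.101 0.101] bench z -0.0007
dq 247 [0.6146 0.1005] [0.6143 0.1014] [0.095 0.095] bench z -0.0012
((615.0135498046875, 100.94291687011719), (90.35501861572266, 90.99329376220703), 86.2139663696289)
sq 365 ((628.6083984375, -97.87059020996094), (62.73377990722656, 63.079811096191406), 24.223695755004883)
beaker 543 [ 0.38160236 -0.37171416] [0.46867139 0.00347038]
jar 837 [ 0.38160236 -0.02407598] [0.47125599 0.04855946]
```

View pics/crop1.png

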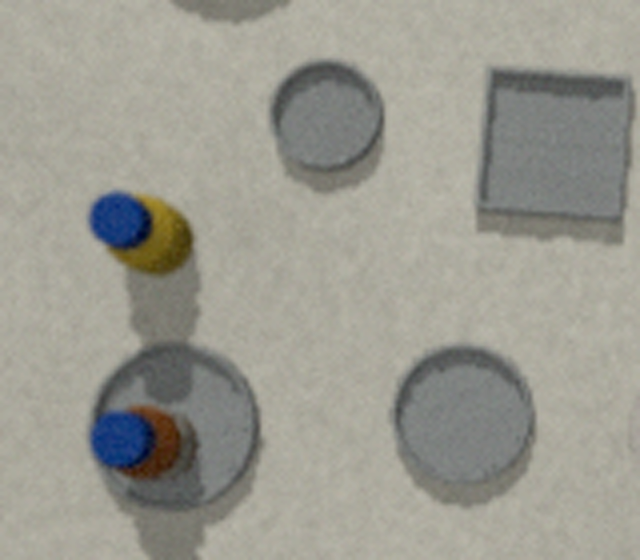

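View pics/crop2.png

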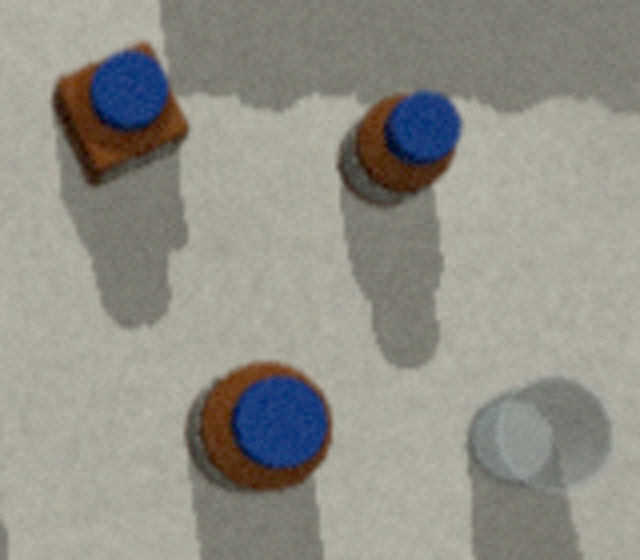

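The crop confirms it: the amber bottle at (120–180,440) stands in the large dish and is the one meant. The yellow one at (120–190,220) is the look-alike. First I go above the small bottle, with the tool's axes aligned to the world (tool x = −X, y = Y, z = −Z).

move_arm:
  plan: "0 0 0 0 0 -0.153 0.085;0 0 0 0 0 -0.153 0.085;-0.0433 -0.0317 0 0 0 0 0.085;-0.0433 -0.0317 0 0 0 0 0.085;-0.0433 -0.0317 0 0 0 0 0.085;-0.0433 -0.0317 0 0 0 0 0.085;-0.0433 -0.0317 0 0 0 0 0.085;-0.0433 -0.0317 0 0 0 0 0.085;0 0 0.02 0 0 0 0.07;0 0 0 0 0 0 0.07;0 0 0 0 0 0 0.07"
  grip_force: 40

```text
time_s: 1.98
position: [0.4252, 0.3348, 0.212]
tool_rot: [[-1.0, -0.001, 0.001], [-0.001, 1.0, 0.0], [-0.001, 0.0, -1.0]]
ft_force: [0.8, -0.4, -0.9]
grip_width: 0.0701
gripper_force: 0.0
```

```bash
python3 - <<'E'
from h import *
c=viewer.calibration("wrist"); im,D=viewer.get_image("wrist"); save("w1.png",im); np.savez("w1.npz",im=im,D=D)
P=cloud(c,D); hsv=cv2.cvtColor(im,cv2.COLOR_RGB2HSV)
b=((hsv[...,0]>95)&(hsv[...,0]<130)&(hsv[...,1]>130)&(D>0)).astype(np.uint8)
n,l,s,_=cv2.connectedComponentsWithStats(b)
for i in range(1,n):
    if s[i,4]>150:
        Q=P[l==i]; zt=np.percentile(Q[:,2],90); T=Q[Q[:,2]>zt-.006]
        print(s[i],zt.round(4),((T.min(0)+T.max(0))/2).round(4),T.mean(0).round(4),np.ptp(T,axis=0).round(3))
E
```

```text
[304 172  33  35 907] 0.0972 [0.4269 0.3336 0.0952] [0.4263 0.3335 0.0963] [0.031 0.031 0.007]
[314 277  28  35 783] 0.093 [0.5529 0.3422 0.0906] [0.5511 0.3422 0.0921] [0.032 0.03  0.007]
[  0 367  12  28 221] 0.0661 [ 0.749  -0.1609  0.0651] [ 0.7522 -0.161   0.0642] [0.029 0.006 0.01 ]
```

View pics/w1.png

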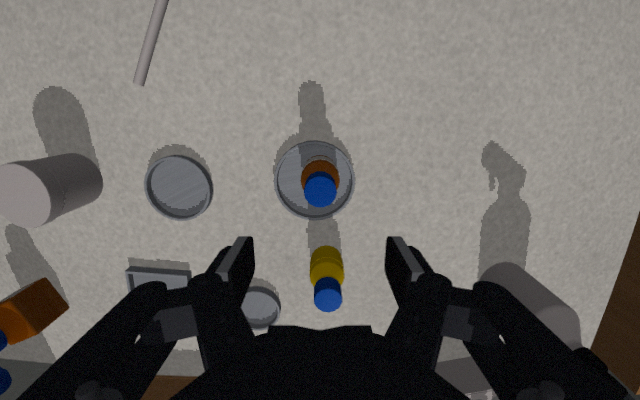

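The wrist picture shows the amber cap at (320,190) in the large dish, and it agrees with the top view to within 1 mm. I'll descend and grip.

move_arm:
  plan: "-0.001 -0.001 0.05 0 0 0 0.07;0 0 0.05 0 0 0 0.07;0 0 0.03 0 0 0 0.07;0 0 0.017 0 0 0 0.07;0 0 0 0 0 0 0.07;0 0 0 0 0 0 0.045;0 0 0 0 0 0 0.02;0 0 0 0 0 0 0.02;0 0 0 0 0 0 0.02;0 0 0 0 0 0 0.02"
  grip_force: 40

```text
time_s: 3.28
position: [0.427, 0.3337, 0.0654]
tool_rot: [[-1.0, -0.0, 0.002], [-0.0, 1.0, 0.001], [-0.002, 0.001, -1.0]]
ft_force: [-1.0, 0.9, 6.4]
grip_width: 0.031
gripper_force: 39.2
```

move_arm:
  plan: "0 0 -0.02 0 0 0 0.02;0 0 -0.05 0 0 0 0.02;0 0 -0.05 0 0 0 0.02;-0.0255 -0.0115 0 0 0 0 0.02;-0.0515 -0.0227 0 0 0 0 0.02;-0.0515 -0.0227 0 0 0 0 0.02;-0.0515 -0.0227 0 0 0 0 0.02;-0.025 -0.0114 0 0 0 0 0.02;0 0 0.04 0 0 0 0.02;0 0 0.03 0 0 0 0.02;0 0 0.01 0 0 0 0.02;0 0 0 0 0 0 0.02"

```text
time_s: 4.78
position: [0.6315, 0.2424, 0.1045]
tool_rot: [[-1.0, -0.0, -0.0], [-0.0, 1.0, -0.0], [0.0, -0.0, -1.0]]
ft_force: [-0.2, -0.4, -0.4]
grip_width: 0.031
gripper_force: 39.9
```

```bash
python3 - <<'E'
from meas import *
im,D=viewer.get_image("top"); np.savez("top1.npz",im=im,D=D); c=viewer.calibration("top"); P=cloud(c,D)
for k,(u,v,r) in dict(dl=(184,247,28)).items():
    Q=P[v-r:v+r,u-r:u+r].reshape(-1,3); T=Q[(Q[:,2]>.0095)&(Q[:,2]<.02)]
    print(k,len(T),T[:,:2].mean(0).round(4),((T[:,:2].min(0)+T[:,:2].max(0))/2).round(4),np.ptp(T[:,:2],axis=0).round(3))
c=viewer.calibration("wrist"); im,D=viewer.get_image("wrist"); save("w2.png",im)
s=env.observe(); print(s["position"],s["grip_width"],s["gripper_force"],s["ft_force"])
E
```

```text
<stdin>:5: RuntimeWarning: Mean of empty slice.
  ret = um.true_divide(
Traceback (most recent call last):
ValueError: zero-size array to reduction operation minimum which has no identity
```

The arm hid the dish from the top camera, which doesn't matter here. The grip is holding, so I'll lower the bottle gently.

move_arm:
  plan: "0 0 0.02 0 0 0 0.02;0 0 0.01 0 0 0 0.02;0 0 0.005 0 0 0 0.02;0 0 0.003 0 0 0 0.02;0 0 0.001 0 0 0 0.02;0 0 0 0 0 0 0.02"

```text
time_s: 5.58
position: [0.6316, 0.2424, 0.0656]
tool_rot: [[-1.0, -0.0, 0.0], [-0.0, 1.0, 0.0], [-0.0, 0.0, -1.0]]
ft_force: [0.6, 0.4, -1.6]
grip_width: 0.0314
gripper_force: 39.9
```

move_arm:
  plan: "0 0 0 0 0 0 0.045;0 0 0 0 0 0 0.07;0 0 0 0 0 0 0.07;0 0 -0.02 0 0 0 0.08;0 0 -0.06 0 0 0 0.08;0 0 -0.06 0 0 0 0.08;0.0243 -0.0523 0 0 0 0 0.08;0.0243 -0.0523 0 0 0 0 0.08;0.0243 -0.0523 0 0 0 0 0.08;0.0243 -0.0523 0 0 0 0 0.08;0.0243 -0.0523 0 0 0 0 0.08;0.0243 -0.0523 0 0 0 0 0.08"

```text
time_s: 7.08
position: [0.4848, -0.073, 0.2056]
tool_rot: [[-1.0, -0.0, 0.001], [-0.0, 1.0, -0.0], [-0.001, -0.0, -1.0]]
ft_force: [0.6, -0.7, 0.1]
grip_width: 0.0801
gripper_force: 0.0
```

```bash
python3 - <<'E'
from h import *
im,D=viewer.get_image("top"); save("top1.png",cv2.resize(im[140:290,140:440],None,fx=2.6,fy=2.6)); c=viewer.calibration("top"); P=cloud(c,D)
hsv=cv2.cvtColor(im,cv2.COLOR_RGB2HSV)
for k,(u,v,r) in dict(dl=(184,247,28),ds=(222,169,20)).items():
    Q=P[v-r:v+r,u-r:u+r].reshape(-1,3); T=Q[(Q[:,2]>.0095)&(Q[:,2]<.02)]
    if len(T): print(k,len(T),T[:,:2].mean(0).round(4),((T[:,:2].min(0)+T[:,:2].max(0))/2).round(4),np.ptp(T[:,:2],axis=0).round(3))
    T=Q[(Q[:,2]>.085)]
    if len(T): print(k,len(T),T.mean(0).round(4),((T[:,:2].min(0)+T[:,:2].max(0))/2).round(4),np.ptp(T[:,:2],axis=0).round(3))
E
```

```text
dl 233 [0.4397 0.3292] [0.4383 0.3288] [0.101 0.103]
dl 6 [0.3816 0.0035 1.1745] [0.3816 0.0035] [0. 0.]
ds 134 [0.6262 0.2365] [0.632  0.2427] [0.069 0.068]
ds 160 [0.6232 0.2357 0.1287] [0.5138 0.1318] [0.264 0.257]
```

View pics/top1.png

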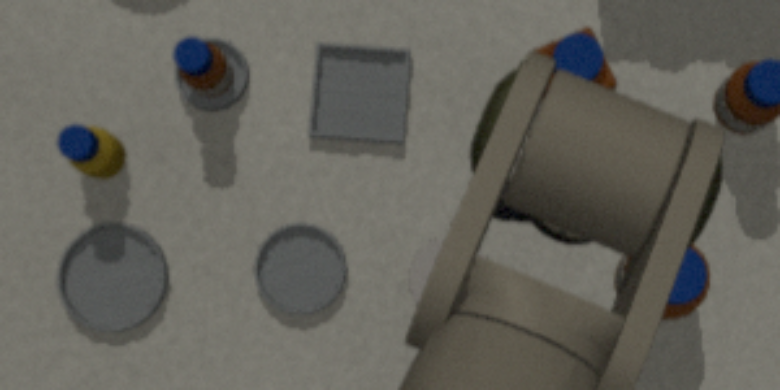

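The crop shows the small bottle standing in the small dish at (205,70), and the large dish now empty at (113,278). Next is the large bottle.

move_arm:
  plan: "0.0236 -0.0514 0 0 0 0 0.08;0.0235 -0.0514 0 0 0 0 0.08;0 0 0 0 0 0 0.08;0 0 0.05 0 0 0 0.08;0 0 0.035 0 0 0 0.08;0 0 0.0215 0 0 0 0.08;0 0 0 0 0 0 0.08;0 0 0 0 0 0 0.055;0 0 0 0 0 0 0.035;0 0 0 0 0 0 0.035;0 0 0 0 0 0 0.035;0 0 0 0 0 0 0.035"
  grip_force: 50

```text
time_s: 8.62
position: [0.4393, -0.1747, 0.1002]
tool_rot: [[-1.0, -0.0, 0.003], [-0.0, 1.0, -0.002], [-0.003, -0.002, -1.0]]
ft_force: [0.1, -0.1, 6.2]
grip_width: 0.0489
gripper_force: 50.9
```

move_arm:
  plan: "0 0 -0.02 0 0 0 0.035;0 0 -0.05 0 0 0 0.035;0 0 -0.05 0 0 0 0.035;0 0.03 0 0 0 0 0.035;0 0.06 0 0 0 0 0.035;0 0.06 0 0 0 0 0.035;0 0.06 0 0 0 0 0.035;0 0.06 0 0 0 0 0.035;0 0.06 0 0 0 0 0.035;0 0.06 0 0 0 0 0.035;0 0.06 0 0 0 0 0.035;0 0.054 0 0 0 0 0.035"

```text
time_s: 10.12
position: [0.4378, 0.3318, 0.219]
tool_rot: [[-1.0, -0.001, -0.0], [-0.001, 1.0, -0.0], [0.0, -0.0, -1.0]]
ft_force: [0.8, -0.8, -3.5]
grip_width: 0.0485
gripper_force: 53.6
```

move_arm:
  plan: "0 0 0 0 0 0 0.035;0 0 0.04 0 0 0 0.035;0 0 0.04 0 0 0 0.035;0 0 0.02 0 0 0 0.035;0 0 0.008 0 0 0 0.035;0 0 0.004 0 0 0 0.035;0 0 0.002 0 0 0 0.035;0 0 0.001 0 0 0 0.035;0 0 0 0 0 0 0.035"

```text
time_s: 11.25
position: [0.4387, 0.3298, 0.1043]
tool_rot: [[-1.0, -0.0, 0.001], [-0.0, 1.0, 0.0], [-0.001, 0.0, -1.0]]
ft_force: [-0.0, -0.1, -2.1]
grip_width: 0.0488
gripper_force: 54.5
```

move_arm:
  plan: "0 0 0.001 0 0 0 0.035;0 0 0 0 0 0 0.035;0 0 0 0 0 0 0.06;0 0 0 0 0 0 0.08;0 0 -0.02 0 0 0 0.08;0 0 -0.05 0 0 0 0.08;0 0 -0.04 0 0 0 0.08;-0.0168 -0.0593 0 0 0 0 0.08;-0.0168 -0.0593 0 0 0 0 0.08;-0.0168 -0.0593 0 0 0 0 0.08;-0.0168 -0.0593 0 0 0 0 0.08;-0.0168 -0.0593 0 0 0 0 0.08"

```text
time_s: 12.75
position: [0.5229, 0.0313, 0.213]
tool_rot: [[-1.0, -0.0, 0.001], [-0.0, 1.0, 0.0], [-0.001, 0.0, -1.0]]
ft_force: [0.3, 0.2, 0.3]
grip_width: 0.0802
gripper_force: 0.0
```

move_arm:
  plan: "-0.0168 -0.0593 0 0 0 0 0.08;-0.0168 -0.0593 0 0 0 0 0.08;-0.0168 -0.0593 0 0 0 0 0.08;-0.0168 -0.0593 0 0 0 0 0.08;-0.0168 -0.0593 0 0 0 0 0.08;0 0 0 0 0 0 0.075;0 0 0 0 0 0 0.075"

```text
time_s: 13.62
position: [0.6065, -0.2629, 0.2125]
tool_rot: [[-1.0, -0.0, -0.0], [-0.0, 1.0, 0.001], [0.0, 0.001, -1.0]]
ft_force: [-0.1, 0.0, 0.1]
grip_width: 0.0753
gripper_force: 0.0
```

```bash
python3 - <<'E'
from h import *
print(env.observe()["position"])
im,D=viewer.get_image("top"); save("top2.png",cv2.resize(im[140:290,140:440],None,fx=2.6,fy=2.6)); c=viewer.calibration("top"); P=cloud(c,D)
hsv=cv2.cvtColor(im,cv2.COLOR_RGB2HSV)
b=((hsv[...,0]>95)&(hsv[...,0]<130)&(hsv[...,1]>130)&(D>0)).astype(np.uint8); b[:130]=0
n,l,s,_=cv2.connectedComponentsWithStats(b)
for i in range(1,n):
    if s[i,4]>100:
        Q=P[l==i]; zt=np.percentile(Q[:,2],85); T=Q[abs(Q[:,2]-zt)<.008]
        print(s[i],zt.round(4),((T.min(0)+T.max(0))/2)[:2].round(4),T.mean(0)[:2].round(4),np.ptp(T,axis=0).round(3))
E
```

```text
[ 0.60653005 -0.2628862   0.21251041]
[ 555  144   50   57 1686] 0.061 [ 0.6186 -0.6192] [ 0.6178 -0.619 ] [0.137 0.111 0.013]
[353 153  19  20 278] 0.1092 [ 0.628  -0.0975] [ 0.6269 -0.0974] [0.04  0.041 0.009]
[208 155  14  14 144] 0.0965 [0.6299 0.2423] [0.6295 0.2424] [0.028 0.027 0.011]
[163 189  14  13 144] 0.0934 [0.551  0.3428] [0.5513 0.3424] [0.026 0.028 0.012]
[157 233  24  22 415] 0.1351 [0.4372 0.3268] [0.4379 0.3263] [0.045 0.047 0.012]
```

View pics/top2.png

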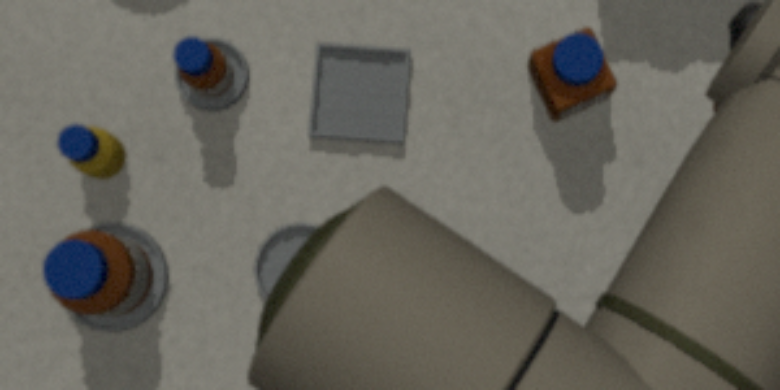

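The large bottle is in its dish at (90,270) and the small one at (200,65); both are within 3 mm of centre. Now the medium one.

move_arm:
  plan: "0 0 0.05 0 0 0 0.075;0 0 0.05 0 0 0 0.075;0 0 0.0315 0 0 0 0.075;0 0 0 0 0 0 0.075;0 0 0 0 0 0 0.05;0 0 0 0 0 0 0.03;0 0 0 0 0 0 0.025;0 0 0 0 0 0 0.025;0 0 0 0 0 0 0.025"
  grip_force: 45

```text
time_s: 14.8
position: [0.6074, -0.2636, 0.0835]
tool_rot: [[-1.0, -0.0, 0.003], [-0.0, 1.0, -0.002], [-0.003, -0.002, -1.0]]
ft_force: [0.6, 0.8, 7.8]
grip_width: 0.0389
gripper_force: 44.7
```

move_arm:
  plan: "0 0 -0.02 0 0 0 0.025;0 0 -0.055 0 0 0 0.025;0 0 -0.055 0 0 0 0.025;0.01 0.026 0 0 0 0 0.025;0.0199 0.052 0 0 0 0 0.025;0.0199 0.052 0 0 0 0 0.025;0.0199 0.052 0 0 0 0 0.025;0.0199 0.052 0 0 0 0 0.025;0.0199 0.052 0 0 0 0 0.025;0.0199 0.052 0 0 0 0 0.025;0.0199 0.052 0 0 0 0 0.025;0.01 0.026 0 0 0 0 0.025"

```text
time_s: 16.3
position: [0.4459, 0.1548, 0.212]
tool_rot: [[-1.0, -0.002, 0.001], [-0.002, 1.0, 0.0], [-0.001, 0.0, -1.0]]
ft_force: [0.5, -0.7, -1.9]
grip_width: 0.0388
gripper_force: 45.9
```

move_arm:
  plan: "0 0 0 0 0 0 0.025;0 0 0.05 0 0 0 0.025;0 0 0.04 0 0 0 0.025;0 0 0.02 0 0 0 0.025;0 0 0.008 0 0 0 0.025;0 0 0 0 0 0 0.025;0 0 0 0 0 0 0.025"

```text
time_s: 17.18
position: [0.4479, 0.1526, 0.0943]
tool_rot: [[-1.0, 0.0, 0.002], [0.0, 1.0, 0.0], [-0.002, 0.0, -1.0]]
ft_force: [-0.7, -0.5, -1.9]
grip_width: 0.0389
gripper_force: 46.0
```

move_arm:
  plan: "0 0 0.004 0 0 0 0.025;0 0 0.002 0 0 0 0.025;0 0 0.001 0 0 0 0.025;0 0 0 0 0 0 0.025;0 0 0 0 0 0 0.025"

```text
time_s: 17.8
position: [0.4477, 0.1527, 0.0875]
tool_rot: [[-1.0, -0.0, 0.002], [-0.0, 1.0, -0.0], [-0.002, -0.0, -1.0]]
ft_force: [-3.0, -1.1, 11.3]
grip_width: 0.0388
gripper_force: 47.3
```

move_arm:
  plan: "0 0 0 0 0 0 0.05;0 0 0 0 0 0 0.075;0 0 -0.02 0 0 0 0.08;0 0 -0.055 0 0 0 0.08;0 0 -0.04 0 0 0 0.08;-0.036 -0.05 0 0 0 0 0.08;-0.036 -0.05 0 0 0 0 0.08;-0.036 -0.05 0 0 0 0 0.08;-0.036 -0.05 0 0 0 0 0.08;-0.036 -0.0503 0 0 0 0 0.08;0 0 0 0 0 0 0.08;0 0 0 0 0 0 0.08"

```text
time_s: 19.3
position: [0.627, -0.0972, 0.2008]
tool_rot: [[-1.0, -0.0, -0.001], [-0.0, 1.0, 0.001], [0.001, 0.001, -1.0]]
ft_force: [0.0, -0.8, -0.0]
grip_width: 0.0801
gripper_force: 0.0
```

move_arm:
  plan: "-0.0005 0 0.05 0 0 0 0.08;0 0 0.05 0 0 0 0.08;0 0 0.0235 0 0 0 0.08;0 0 0 0 0 0 0.08;0 0 0 0 0 0 0.055;0 0 0 0 0 0 0.03;0 0 0 0 0 0 0.03;0 0 0 0 0 0 0.03;0 0 0 0 0 0 0.03;0 0 0 0 0 0 0.03"
  grip_force: 45

```text
time_s: 20.55
position: [0.6284, -0.0976, 0.0796]
tool_rot: [[-1.0, -0.0, 0.003], [-0.0, 1.0, -0.001], [-0.003, -0.001, -1.0]]
ft_force: [0.2, 0.8, 6.8]
grip_width: 0.0428
gripper_force: 45.5
```

move_arm:
  plan: "0 0 -0.02 0 0 0 0.03;0 0 -0.04 0 0 0 0.03;0 0 -0.02 0 0 0 0.03;0.0014 0.0205 0 0 0 0 0.03;0.0035 0.05 0 0 0 0 0.03;0.0035 0.05 0 0 0 0 0.03;0.0035 0.05 0 0 0 0 0.03;0.0016 0.028 0 0 0 0 0.03;0 0 0 0 0 0.169 0.03;0 0 0 0 0 0.169 0.03;0 0 0 0 0 0.168 0.03;0 0 0 0 0 0 0.03"

```text
time_s: 22.05
position: [0.6134, 0.1019, 0.1567]
tool_rot: [[-0.876, 0.483, -0.002], [0.483, 0.876, 0.0], [0.002, -0.001, -1.0]]
ft_force: [0.4, -1.0, -2.7]
grip_width: 0.0429
gripper_force: 46.9
```

```bash
python3 - <<'E'
from h import *
im,D=viewer.get_image("scene"); a=im[130:290,140:500]; save("s2.png",cv2.resize(a,None,fx=2.2,fy=2.2,interpolation=cv2.INTER_CUBIC))
s=env.observe(); print(s["position"],s["grip_width"],s["ft_force"])
E
```

```text
[0.61353607 0.10179516 0.15694927] 0.042962237725081336 [-1.14362043 -0.33153635 -3.40052911]
```

View pics/s2.png

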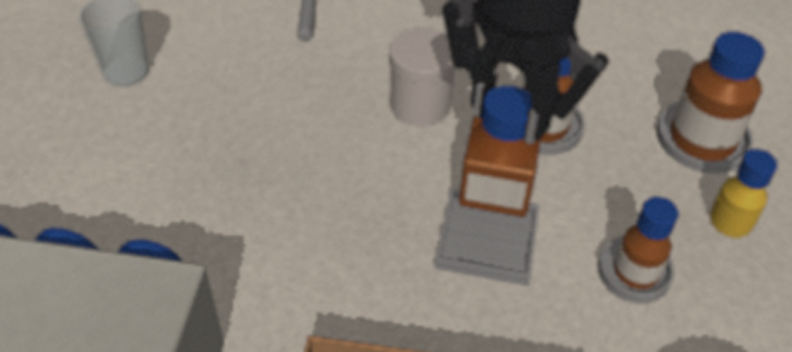

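The square bottle at (500,155) hangs upright over its dish at (490,240), with its edges parallel to the dish's. The medium bottle stands in its dish at (555,115). I'll lower the square one now.

move_arm:
  plan: "0 0 0.03 0 0 0 0.03;0 0 0.025 0 0 0 0.03;0 0 0.01 0 0 0 0.03;0 0 0.004 0 0 0 0.03;0 0 0.003 0 0 0 0.03;0 0 0.001 0 0 0 0.03;0 0 0 0 0 0 0.03;0 0 0 0 0 0 0.03"

```text
time_s: 23.1
position: [0.6144, 0.1009, 0.0852]
tool_rot: [[-0.875, 0.484, 0.001], [0.484, 0.875, -0.0], [-0.001, 0.0, -1.0]]
ft_force: [1.0, -0.6, -3.0]
grip_width: 0.0424
gripper_force: 46.9
```

move_arm:
  plan: "0 0 0.001 0 0 0 0.03;0 0 0.001 0 0 0 0.03;0 0 0 0 0 0 0.03;0 0 0 0 0 0 0.03"

```text
time_s: 23.6
position: [0.6145, 0.1009, 0.0837]
tool_rot: [[-0.875, 0.484, 0.001], [0.484, 0.875, -0.0], [-0.001, 0.0, -1.0]]
ft_force: [-3.2, -1.7, 5.9]
grip_width: 0.0429
gripper_force: 47.6
```

move_arm:
  plan: "0 0 0 0 0 0 0.055;0 0 0 0 0 0 0.08;0 0 -0.02 0 0 0 0.08;0 0 -0.06 0 0 0 0.08;0 0 -0.05 0 0 0 0.08;0 -0.059 0 0 0 0 0.08;0 -0.059 0 0 0 0 0.08;0 -0.059 0 0 0 0 0.08;0 -0.059 0 0 0 0 0.08;0 -0.059 0 0 0 0 0.08;0 -0.059 0 0 0 0 0.08;0 -0.059 0 0 0 0 0.08"

```text
time_s: 25.1
position: [0.4131, -0.2619, 0.213]
tool_rot: [[-0.875, 0.484, 0.001], [0.484, 0.875, -0.0], [-0.001, -0.0, -1.0]]
ft_force: [-0.3, -0.2, -0.9]
grip_width: 0.0798
gripper_force: 0.0
```

```bash
python3 - <<'E'
from h import *
print(env.observe()["position"])
im,D=viewer.get_image("top"); save("top3.png",cv2.resize(im[140:290,140:440],None,fx=2.6,fy=2.6)); c=viewer.calibration("top"); P=cloud(c,D)
hsv=cv2.cvtColor(im,cv2.COLOR_RGB2HSV)
b=((hsv[...,0]>95)&(hsv[...,0]<130)&(hsv[...,1]>130)&(D>0)).astype(np.uint8); b[:130]=0
n,l,s,_=cv2.connectedComponentsWithStats(b)
for i in range(1,n):
    if s[i,4]>100:
        Q=P[l==i]; zt=np.percentile(Q[:,2],85); T=Q[abs(Q[:,2]-zt)<.008]
        print(s[i],zt.round(4),((T.min(0)+T.max(0))/2)[:2].round(4),T.mean(0)[:2].round(4))
E
```

```text
[ 0.41311101 -0.2619027   0.21297598]
[ 555  144   50   57 1676] 0.0611 [ 0.6185 -0.6187] [ 0.6177 -0.6193]
[207 155  14  14 142] 0.0967 [0.6301 0.2429] [0.63   0.2423]
[266 158  19  20 285] 0.1131 [0.6134 0.0993] [0.6128 0.0995]
[163 189  14  13 143] 0.0931 [0.5507 0.3429] [0.5512 0.3424]
[157 233  24  22 415] 0.1352 [0.4372 0.3265] [0.4378 0.3257]
[241 232  19  17 247] 0.1175 [0.4473 0.1514] [0.4472 0.1507]
```

View pics/top3.png

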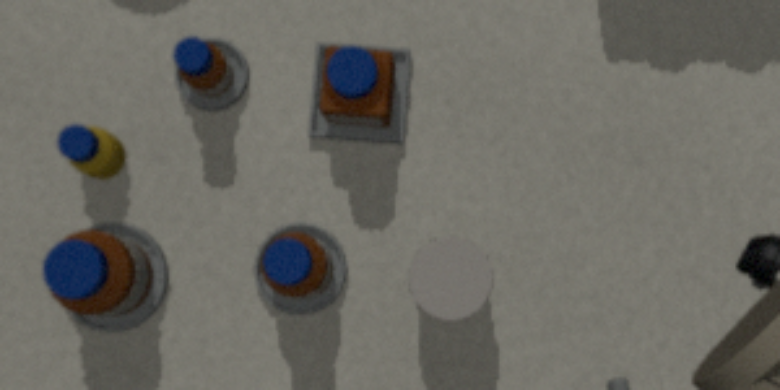

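All four bottles stand centred in their own dishes (cap offsets up to 3 mm, heights right): small (200,65), square (355,80), large (85,270) and medium (290,262). The jar at (450,277) hasn't moved, and the arm is clear of everything.

```bash
python3 -c "
from rig import env
print(env.close_job())"
```

```text
the job is handed in; nothing more can be done
None
```

The job is handed in: in the last top picture all four bottles stood upright in their own dishes, each cap within 3 mm of its dish's centre; the jar was unmoved, and the beaker was not re-measured but the arm never went near it.

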